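Balance-test two blender stirrers and sort them

ROBOT

A 6-joint arm with a two-finger parallel gripper is mounted at the origin on the work surface. World frame = base frame: x ahead of the robot, y to its left, z up, the work surface at z = 0. Lengths are in mm, angles in rad, forces in N, time in s.
With the tool pointing down it reaches from about 350 to 975 mm from the base axis. Payload 7.1 kg.
Tool frame: the origin (TCP) lies at the very end of the fingers, on their centre line; the grasp point (between the pads) lies 19 mm behind it; z points along the fingers, y is the direction in which the jaws open and shut (so a half turn about z gives the same grasp; the last joint's range is limited). The gripper opens to 88 mm and grips with 3 to 60 N. Pads are 20 mm wide; open, the fingers measure 115 mm over their backs; the gripper's body (75 mm by 178 mm) begins 61 mm behind the grasp point.
Start: joints at [-1.204, 0.423, 1.63, -0, 1.089, -0.019], TCP at [235.204, -579.037, 222.675] pointing down, gripper open.
Joint ranges: [-3, 3], [-0.9, 2.11], [0.09, 2.58], [-1.31, 4.45], [0.11, 2.69], [-2.54, 2.54]. Speed limits (rad/s): [2.39, 2.39, 3.01, 3.14, 3.14, 3.14].

INTERFACE

Orientations are given as a rotation vector (axis times angle).
In Python, from workcell import * gives the robot as it stands.
- The arm moves only by the tool play_rows, never from a script. Its argument "plan" is text: rows parted by semicolons, each of 7 numbers parted by spaces: the finger opening in cm, from 0 to 8.78, then the shift along the tool's x, y, z in cm, then the turn, a rotation vector about the tool's x, y, z in degrees. A call has 1 to 20 rows; each row shifts and turns the commanded pose from where the row before left it, along the tool's axes as they then stand; what a row does not reach is not made up. A row lasts 1/8 s, in which the tool goes at most 62.5 mm and 10.7 degrees, less where a joint would pass 70% of its speed; a pose out of reach is approached as far as the arm can. A call is refused whole if a number of a shift passes 6.25 or a number of a turn 10.7, either way. A call with a gripper value outside its range is refused whole. The fingers move at their own pace and stop on an object; the grip force is fixed at half the most. Time passes only in rows, so rows that do not move let the fingers close. It gives the time, the measured TCP pose, the force and the opening at its end, in the units of the state.
- get_obs(): the state, without advancing time (a new reading comes with each control period).
- get_image(name): name is "scene" or "top" or "wrist"; returns a dict with "pixels" (420x560x3 uint8, red, green, blue), "range_z" (420x560 float32, mm along the optical axis (not along the pixel's ray), 0 where there is no reading), "fx", "fy", "cx", "cy" (pixels), "distortion" ([k1, k2, p1, p2, k3] as OpenCV has them; the pictures are not rectified), "eye" and "attitude" of the camera in the world. Camera axes: x right, y down, z forward; pixel columns grow to the right and rows downward; lengths in mm; the calibration is good to about 2 mm. A picture is of the moment at which its call begins.
- close_job(): hands the job in, once; it reports no verdict.
The state is a dict: "t": time; "qpos": joint angles; "qvel": joint speeds; "joint_torque": joint torques, N m; "ee_pos": TCP position; "orientation": TCP orientation; "ft_force": force on the tool from outside, world axes, zero at the start; "moment": the same for the moment, N m; "width": finger opening in mm.
Only numpy, scipy, OpenCV 4.12 (cv2) and the standard library are available. Lean on these libraries where they do the work, as an engineer would, in place of code of your own. Each camera call takes 0.05 s, during which the arm holds its last target. There are 200 camera calls.

TASK

Check both stirrers from the sloping rack for an off-centre weight, one at a time: rest the middle of the stirrer's orange hub across the knife edge of the balance, crosswise so that its two blades hang over the two rubber pads, let go, and watch whether it stays level or tips onto a pad. Put a stirrer that stays level in the nest with the green tag and a stirrer that tips in the nest with the red tag, standing on its two blades inside the tray, and put the first stirrer away before testing the second. Leave the cup base, tumbler, gasket, pry tool and screwdriver where they lie.

Things in the scene. Friction and masses are not known exactly. Their poses are not given: they have to be found in the camera images.
- stirrer_1: stirrer: orange hub block 26 x 26 x 30 mm (z 0 to 30) with a thin aluminium strip to either side ending in a steel blade. 156 mm long along its x, 26 mm wide along y. Origin: centre of the hub's underside. Blades 6 mm thick, at x = +75 and -75, reach z = -4 to -38 mm: standing on its blades the hub's underside is 38 mm up. About 120 g. Starts on the rack, z square to its board, x up the slope.
- stirrer_2: the other stirrer, alike in looks, size, axes and origin. A sound stirrer has its weight at the middle (10 mm below the hub's underside); a faulty one has it nearly 20 mm off to one side, which cannot be seen: find out by balancing. The two may lie in either place. The strips (4 mm thick, 14 mm wide) slope down slightly outwards.
- rack: fixed rack: white board 270 mm wide, rising at 32 degrees towards its +x (away from the robot). Origin on the table under the board; y along its width, z up. The stirrers lie 130 mm apart, length up the slope, lower blade against a black lip 16 mm high; hub undersides at x = -20, z = 94 mm.
- rail (a point): middle of a steel rail 12 mm thick along the rack's y, 207 mm above the table, on posts at y = +155 and -155 mm. It leaves no room for a gripper straight down on the hubs: come square to the board (leaning back 32 degrees to the robot's side), lift about 40 mm off the board, then draw out towards the rack's -x before rising, or the stirrer's upper end strikes the rail.
- balance: fixed knife-edge balance: grey base 200 mm long (x), 90 mm wide (y), 10 mm high, origin at the centre of its underside; black rubber pads (top at z = 13 mm) 60 x 50 mm centred at x = +68 and -68 mm, a steel knife standing in the middle. A resting stirrer straddles the knife: lift it 80 mm before moving it sideways.
- edge (a point): middle of the knife's top, 75 mm above the table, axes as the balance. The edge is 20 mm long along y, its flat top 8 mm wide along x. A stirrer rests on it with its length along x, hub centred on this point within 5 mm. A sound one stays level; a faulty one tips about 0.37 rad within a second until a blade rests on a pad, and stays so.
- nest_green: fixed grey tray for stirrers that pass, 210 mm long (x), 110 mm wide (y), 14 mm high outside, walls and floor 5 mm thick, green tag block 60 x 30 x 12 mm outside its long side at -y, green strips on its ends; origin at the centre of its underside. A stirrer stands along its x, hub's underside 43 mm above the table. The two trays may change places.
- nest_red: fixed tray for rejected stirrers, same as nest_green but with red tag and strips
- cup_base: bystander: steel blender cup base, round, 90 mm wide, 50 mm high, origin at its underside
- tumbler: bystander: transparent plastic tumbler, 74 mm wide, 110 mm high, origin at its underside
- gasket: bystander: purple silicone gasket ring, 72 mm wide, 6 mm high, origin at its underside
- pry_tool: bystander: yellow plastic pry tool, 155 mm long (x), 22 mm wide, 8 mm high, origin at its underside
- screwdriver: bystander: screwdriver, 190 mm long along x, lying on the table
There are look-alikes about, which are no part of the job. What is shaped like the stirrer_2 but yellow is not meant.

How it is judged (in metres and radians):
On the way, in this order (a step that is already met when the one before it is completed fails the run):
1. one stirrer has been let go with its hub over the knife edge and has come to rest there, level if sound, tipped if faulty (((horizontal distance between stirrer_1 and edge below 0.011 m and z of stirrer_1 in the frame of edge between -0.01 and 0.01 m and angle between the y axis of stirrer_1 and the y axis of edge, either way round below 0.4 rad and contact force between stirrer_1 and balance above 0.2 N and contact force between stirrer_1 and the fingers below 0.01 N and linear speed of stirrer_1 below 0.05 m/s and angular speed of stirrer_1 below 0.3 rad/s and angle between stirrer_1's own z axis and vertical below 0.17 rad) or (horizontal distance between stirrer_2 and edge below 0.011 m and z of stirrer_2 in the frame of edge between -0.01 and 0.01 m and angle between the y axis of stirrer_2 and the y axis of edge, either way round below 0.4 rad and contact force between stirrer_2 and balance above 0.2 N and contact force between stirrer_2 and the fingers below 0.01 N and linear speed of stirrer_2 below 0.05 m/s and angular speed of stirrer_2 below 0.3 rad/s and angle between stirrer_2's own z axis and vertical above 0.2 rad))), for 0.4 s.
2. with the first stirrer in the nest it belongs in, the other has been let go on the knife edge and has come to rest (((horizontal distance between stirrer_1 and edge below 0.011 m and z of stirrer_1 in the frame of edge between -0.01 and 0.01 m and angle between the y axis of stirrer_1 and the y axis of edge, either way round below 0.4 rad and contact force between stirrer_1 and balance above 0.2 N and contact force between stirrer_1 and the fingers below 0.01 N and linear speed of stirrer_1 below 0.05 m/s and angular speed of stirrer_1 below 0.3 rad/s and angle between stirrer_1's own z axis and vertical below 0.17 rad and x of stirrer_2 in the frame of nest_red between -0.025 and 0.025 m and y of stirrer_2 in the frame of nest_red between -0.04 and 0.04 m and z of stirrer_2 in the frame of nest_red between 0.035 and 0.05 m and angle between stirrer_2's own z axis and vertical below 0.12 rad) or (horizontal distance between stirrer_2 and edge below 0.011 m and z of stirrer_2 in the frame of edge between -0.01 and 0.01 m and angle between the y axis of stirrer_2 and the y axis of edge, either way round below 0.4 rad and contact force between stirrer_2 and balance above 0.2 N and contact force between stirrer_2 and the fingers below 0.01 N and linear speed of stirrer_2 below 0.05 m/s and angular speed of stirrer_2 below 0.3 rad/s and angle between stirrer_2's own z axis and vertical above 0.2 rad and x of stirrer_1 in the frame of nest_green between -0.025 and 0.025 m and y of stirrer_1 in the frame of nest_green between -0.04 and 0.04 m and z of stirrer_1 in the frame of nest_green between 0.035 and 0.05 m and angle between stirrer_1's own z axis and vertical below 0.12 rad))), for 0.4 s.
At the end, for the whole second after the job is handed in: stirrer_1 stands level on its blades inside the green-tagged nest and stirrer_2 inside the red-tagged one (hub within 25 mm of the tray's centre along it and 40 mm across it, tilted under 0.12 rad), both at rest (x of stirrer_1 in the frame of nest_green between -0.025 and 0.025 m and y of stirrer_1 in the frame of nest_green between -0.04 and 0.04 m and z of stirrer_1 in the frame of nest_green between 0.035 and 0.05 m and angle between each of stirrer_1, stirrer_2's own z axis and vertical below 0.12 rad and x of stirrer_2 in the frame of nest_red between -0.025 and 0.025 m and y of stirrer_2 in the frame of nest_red between -0.04 and 0.04 m and z of stirrer_2 in the frame of nest_red between 0.035 and 0.05 m and linear speed of each of stirrer_1, stirrer_2 below 0.02 m/s and angular speed of each of stirrer_1, stirrer_2 below 0.2 rad/s); the robot touches nothing.
It fails at once if the cup base is pushed more than 30 mm or knocked over (distance of cup_base from where it was at the start of the episode above 0.03 m or angle between cup_base's own z axis and vertical above 0.5 rad).
It fails at once if the tumbler is pushed more than 30 mm or knocked over (distance of tumbler from where it was at the start of the episode above 0.03 m or angle between tumbler's own z axis and vertical above 0.5 rad).
It fails at once if the gasket is pushed more than 30 mm or knocked over (distance of gasket from where it was at the start of the episode above 0.03 m or angle between gasket's own z axis and vertical above 0.5 rad).
It fails at once if the pry tool is pushed more than 30 mm or knocked over (distance of pry_tool from where it was at the start of the episode above 0.03 m or angle between pry_tool's own z axis and vertical above 0.5 rad).
It fails at once if the screwdriver is pushed more than 30 mm or knocked over (distance of screwdriver from where it was at the start of the episode above 0.03 m or angle between screwdriver's own z axis and vertical above 0.5 rad).
It also fails if it takes over 72 s, if anything falls off the work surface, if the arm or the gripper's body presses on something with over 40 N, if the wrist force passes 120 N, or if a joint passes its speed limit or range.

## Working session

There is one attempt and no reset: what is moved stays moved. The work goes in short steps, Python scripts to look and compute and a tool call to move; the robot and the scene stay as the last step left them, time stands still between calls to the robot, and variables do not carry over. Pictures are saved under pics/ and viewed, about 8 in all and at most 12, crops included, and the job is handed in when it is done.

Besides the shell and the picture viewer there is one more tool, called after "Emit:" by a JSON object that holds its "fn" and its "kwargs", one argument or row to a line. play_rows: Moves the arm, as the interface text tells. Its arguments: {"type":"object","properties":{"plan":{"type":"string"}},"required":["plan"]}

```bash
ls; mkdir -p pics; cat > h.py <<'E'
from workcell import *
import numpy as np, cv2
from scipy.spatial.transform import Rotation as R
def att(im):
    a=np.array(im["attitude"],float)
    return a if a.shape==(3,3) else R.from_rotvec(a).as_matrix()
def cloud(im):
    h,w=im["range_z"].shape
    K=np.array([[im["fx"],0,im["cx"]],[0,im["fy"],im["cy"]],[0,0,1.]])
    u,v=np.meshgrid(np.arange(w),np.arange(h))
    p=cv2.undistortPoints(np.stack([u,v],-1).reshape(-1,1,2).astype(float),K,np.array(im["distortion"],float)).reshape(h,w,2)
    z=im["range_z"]
    c=np.dstack([p[...,0]*z,p[...,1]*z,z])
    W=c@att(im).T+np.array(im["eye"])
    W[z==0]=np.nan
    return W
def save(im,n,box=None,s=1):
    p=im["pixels"][...,::-1]
    if box: p=p[box[1]:box[3],box[0]:box[2]]
    cv2.imwrite("pics/"+n,cv2.resize(p,None,fx=s,fy=s,interpolation=cv2.INTER_CUBIC))
E
python3 - <<'E'
from h import *
import pickle
print(get_obs())
for n in ("top","scene"):
    im=get_image(n); pickle.dump(im,open(n+".pkl","wb")); save(im,n+"0.png",s=1.4)
    print(n,im["eye"],im["attitude"],im["fx"],im["distortion"])
E
```

```text
pics
{'t': 0.0, 'qpos': array([-1.20397567e+00,  4.23813680e-01,  1.63068075e+00,  1.16719854e-05,
        1.08858968e+00, -1.90326179e-02]), 'qvel': array([-0.00048492,  0.00186054,  0.00103062,  0.00067983, -0.00027236,
        0.00144286]), 'joint_torque': array([ 2.31055543e-03, -5.44612384e+01, -2.73663872e+01,  6.45213830e-02,
        2.27289641e-02, -1.05908914e-04]), 'ee_pos': array([ 235.02985597, -578.53338742,  221.92228425]), 'orientation': array([-3.08186579e+00, -6.02053661e-01,  3.89171942e-04]), 'ft_force': array([-0.01197869, -0.63900948,  0.47495826]), 'moment': array([ 0.01147448,  0.00841828, -0.05399864]), 'width': 87.80914665662384}
top [ 382.95537789   23.40177267 1355.2983066 ] [-2.15540938  2.1869525  -0.13154108] 464.5584178998374 [-0.12849897  0.          0.          0.          0.        ]
scene [ 830.88143352  567.1862822  1167.05689317] [-0.66628594 -2.82058884  0.80445697] 433.3531597689428 [0.04468997 0.         0.         0.         0.        ]
```

View pics/top0.png

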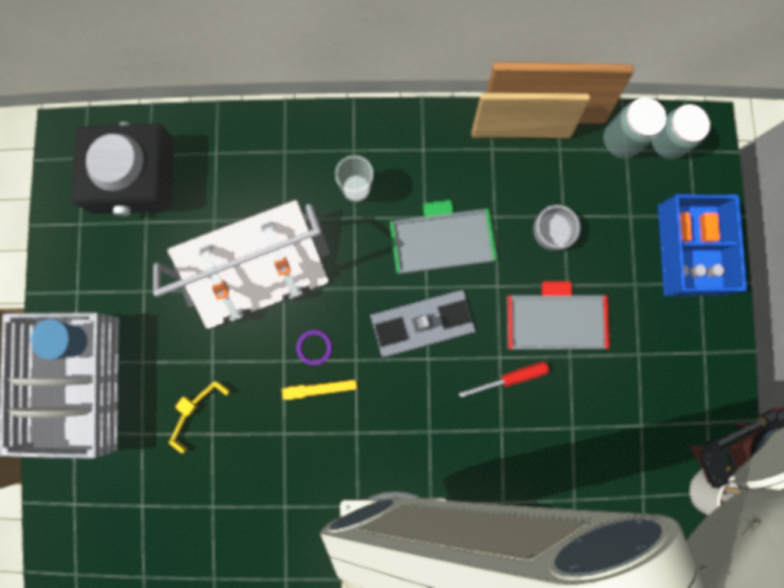

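View pics/scene0.png

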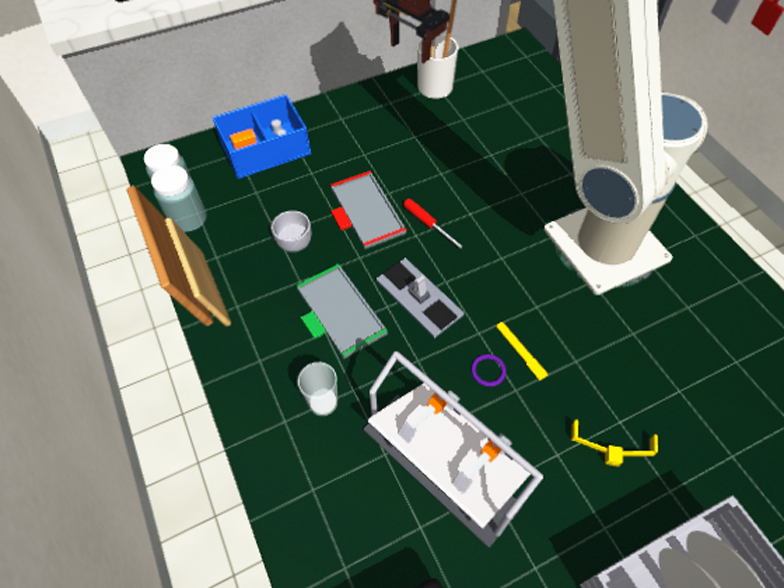

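The top view (pixels /1.4) shows the rack at (250,265) with two orange-hub stirrers at (220,290) and (282,266). The balance is at (422,322), the green nest at (442,240) and the red nest at (558,320). The look-alikes are the yellow stirrer shape at (185,405) and the orange blocks in the blue bin. Only the two orange-hubbed ones on the rack fit, and I can measure those next.

```bash
cat > m.py <<'E'
from h import *
import pickle
T=pickle.load(open("top.pkl","rb")); S=pickle.load(open("scene.pkl","rb"))
def rect(P):
    r=cv2.minAreaRect(P[:,:2].astype(np.float32)); b=cv2.boxPoints(r)
    e=max([(b[1]-b[0]),(b[2]-b[1])],key=np.linalg.norm)
    return np.round(r[0],1),np.round(r[1],1),round(float(np.degrees(np.arctan2(e[1],e[0]))),1)
for nm,im in (("top",T),("scene",S)):
    W=cloud(im); hsv=cv2.cvtColor(im["pixels"],cv2.COLOR_RGB2HSV); H,Sa,V=[hsv[...,i].astype(int) for i in range(3)]
    print(nm, "table z", np.nanmedian(W[...,2][(H>65)&(H<95)&(V<90)&(Sa>100)]))
    def comps(mask,minn=20):
        n,l,st,c=cv2.connectedComponentsWithStats(mask.astype(np.uint8))
        for i in range(1,n):
            if st[i,4]>=minn:
                m=(l==i)&np.isfinite(W[...,0]); P=W[m]
                if len(P)>10: yield c[i],P
    for k,mask in (("orange",(H>=3)&(H<15)&(Sa>150)&(V>120)),("green",(H>52)&(H<75)&(Sa>150)&(V>120)),("red",((H<3)|(H>176))&(Sa>180)&(V>120)),("black",(V<45)&(W[...,2]>5)&(W[...,2]<25)),
        ("grey",(Sa<70)&(V>90)&(V<200)&(W[...,2]>2)&(W[...,2]<20))):
        for c,P in comps(mask):
            if not(200<np.median(P[:,0])<900 and np.median(P[:,1])<520): continue
            print(k,np.round(c),len(P),"med",np.round(np.median(P,0),1),"top95",np.round(np.percentile(P[:,2],95)),rect(P))
    # board plane
    m=(V>200)&(Sa<40)&(W[...,2]>20)&(W[...,2]<190)
    for c,P in comps(m,300):
        ctr=np.median(P,0)
        for _ in range(6):
            u,s,vt=np.linalg.svd(P-P.mean(0),full_matrices=False); n=vt[2]*np.sign(vt[2][2]); d=(P-P.mean(0))@n
            P=P[abs(d)<max(2.,2*np.std(d))]
        if len(P)<200: continue
        print("white",np.round(c),len(P),np.round(P.mean(0)),"n",np.round(n,3),"tilt",np.degrees(np.arccos(n[2])),"az up",np.degrees(np.arctan2(-n[1],-n[0])),"d",P.mean(0)@n)
    # rail
    m=(W[...,2]>198)&(W[...,2]<218)&(W[...,0]>400)&(W[...,0]<800)&(W[...,1]>150)&(W[...,1]<600)
    P=W[m]; 
    if len(P)>20: print("rail",len(P),np.round(np.percentile(P[:,2],[5,50,95])),rect(P))
    m=(W[...,2]>60)&(W[...,2]<80)&(np.hypot(W[...,0]-410,W[...,1]-0)<180)
    for c,P in comps(m,4): print("knife",np.round(c),len(P),np.round(np.median(P,0),1),rect(P))
E
python3 m.py
```

```text
top table z 0.40371566814292237
orange [490. 161.] 95 med [ 667.3 -635.1   37.7] top95 41.0 (array([ 666.1, -635. ]), array([18.9, 52.6]), -1.7)
orange [506. 163.] 94 med [ 660.8 -682.7   33.1] top95 40.0 (array([ 664.4, -695.1]), array([35.2, 56.7]), -2.3)
orange [158. 206.] 36 med [535.9 323.8 122.7] top95 128.0 (array([532.3, 326.5]), array([22.9, 18.5]), 21.4)
green [312. 148.] 172 med [ 715.1 -102.6   12.5] top95 17.0 (array([ 715.7, -102.9]), array([26.6, 60.3]), -85.4)
red [397. 206.] 164 med [ 539.4 -349.4   12.7] top95 17.0 (array([ 539.9, -350.8]), array([59.9, 24.1]), 86.0)
red [433. 229.] 58 med [ 469.8 -453.9   15.7] top95 21.0 (array([ 465.4, -457. ]), array([ 13.7, 100.5]), -1.4)
red [376. 266.] 251 med [ 362.  -276.3   23.8] top95 29.0 (array([ 363.2, -279.4]), array([ 23.4, 102. ]), -73.4)
black [119. 135.] 83 med [761.7 464.3  19. ] top95 24.0 (array([766.4, 471.6]), array([ 52.6, 134.6]), -26.7)
grey [434. 103.] 43 med [ 855.2 -479.7   13.7] top95 19.0 (array([ 857.7, -485.2]), array([67.6, 18.4]), 22.2)
grey [470. 106.] 38 med [ 844.4 -595.3   15. ] top95 20.0 (ar
[... 4612 characters left out ...]
 2316 [  858. -1093.   184.] n [-0.003  0.009  1.   ] tilt 0.5382373028593525 az up -69.71943023760434 d 171.58714447251268
white [315.  50.] 476 [ 104. -643.   79.] n [ 0.794 -0.604  0.073] tilt 85.82139849765473 az up 142.7623624246807 d 476.88915862584435
white [119. 122.] 676 [ 871. -567.  126.] n [ 0.    -0.22   0.975] tilt 12.728867107362099 az up 90.09634731682868 d 247.7373350086402
white [321. 327.] 2909 [600. 308.  77.] n [-0.498 -0.183  0.848] tilt 32.02784098852984 az up 20.238966643371135 d -290.34048061343293
rail 710 [205. 211. 214.] (array([567. , 289.6]), array([ 25.4, 299.7]), -72.4)
knife [300. 200.] 39 [469.8 -63.3  69.6] (array([468.9, -63.5]), array([21.7, 12.9]), 13.5)
```

```bash
cat > m2.py <<'E'
from h import *
import pickle
az=np.radians(20.15); t=np.radians(32)
ex=np.array([np.cos(az)*np.cos(t),np.sin(az)*np.cos(t),np.sin(t)]); ey=np.array([-np.sin(az),np.cos(az),0]); en=np.cross(ex,ey)
B=np.array([ex,ey,en])
if __name__=="__main__":
  for nm in("top","scene"):
    im=pickle.load(open(nm+".pkl","rb")); W=cloud(im)
    hsv=cv2.cvtColor(im["pixels"],cv2.COLOR_RGB2HSV); H,Sa,V=[hsv[...,i].astype(int) for i in range(3)]
    wm=(V>200)&(Sa<40)&(W[...,0]>480)&(W[...,0]<680)&(W[...,1]>150)&(W[...,1]<420)&(W[...,2]<140)&(W[...,2]>25)
    bd=np.median(W[wm]@en); print(nm,"board d",bd)
    m=((H<18)|(H>175))&(Sa>110)&(V>80)&(W[...,0]>480)&(W[...,0]<640)&(W[...,1]>150)&(W[...,1]<420)
    n,l,st,c=cv2.connectedComponentsWithStats(m.astype(np.uint8))
    for i in range(1,n):
        if st[i,4]<20: continue
        Q=W[(l==i)]@B.T; Q[:,2]-=bd
        print(np.round(c[i]),len(Q)); print(np.round(np.nanpercentile(Q,[3,15,50,85,97],axis=0),1))
    m=(W[...,2]>200)&(W[...,2]<218)&(W[...,0]>480)&(W[...,0]<680)&(W[...,1]>150)&(W[...,1]<420)
    Q=W[m]@B.T; Q[:,2]-=bd; print("rail slope coords",np.nanmedian(Q,0))
E
python3 m2.py
```

```text
top board d -288.6733815793169
[202. 190.] 66
[[568.4 -13.4  54.2]
 [571.7 -11.1  62.9]
 [584.9  -4.3  66.3]
 [592.    5.3  69.3]
 [593.1   7.3  70.7]]
[157. 207.] 74
[[568.9 113.6  58.8]
 [573.3 115.8  62.5]
 [585.7 122.5  66.7]
 [592.2 132.9  69.7]
 [593.  135.7  72.1]]
rail slope coords [649.3455115   71.6001548  133.15620317]
scene board d -289.7660275036658
[312. 288.] 108
[[566.  -11.2  40.1]
 [581.6  -8.8  48.5]
 [589.9   3.   59.5]
 [591.9  11.5  68.7]
 [593.2  12.5  70. ]]
[350. 321.] 112
[[578.3 117.1  42.6]
 [584.8 119.7  50.9]
 [590.5 130.6  60.6]
 [592.8 139.6  66.9]
 [631.8 141.6 106. ]]
rail slope coords [650.03717815  81.90369684 133.04928111]
```

Emit:
{"fn": "play_rows", "kwargs": {
  "plan": "8.78 0 0 -4 0 0 0;8.78 5 -3 0 0 0 0;8.78 5 -3 0 0 0 0;8.78 4 -4 0 0 0 0;8.78 4 -4 0 0 0 0;8.78 2 -5.5 0 0 0 0;8.78 2 -5.5 0 0 0 0;8.78 2 -6 0 0 0 0;8.78 1 -6 0 0 0 0;8.78 0 -6 0 0 0 0;8.78 0 -6 0 0 0 0;8.78 -1 -6 0 0 0 0;8.78 -1 -6 0 0 0 0"
}}

```text
t: 1.72
ee_pos: [221.2, 68.2, 262.7]
orientation: [-3.083, -0.6, -0.001]
ft_force: [0.6, 1.0, 0.2]
width: 87.7
```

```bash
cat > go.py <<'E'
# usage: goto(target pos, tool rotation) -> shift in current tool axes (cm) and turn (deg) in tool axes
from m2 import *
def pos(s,y,n): return B.T@np.array([s,y,n-289.2])
RK=np.array([ex,-ey,-en]).T   # tool axes on rack
def down(a):
    a=np.radians(a); x=np.array([np.cos(a),np.sin(a),0]); z=np.array([0,0,-1.]); return np.array([x,np.cross(z,x),z]).T
def goto(p,Rt=None,start=None):
    o=get_obs(); p0=np.array(o["ee_pos"]); R0=R.from_rotvec(o["orientation"])
    if start is not None: p0,R0=np.array(start[0]),R.from_matrix(start[1])
    print("target",np.round(p,1),"shift cm",np.round(R0.inv().apply(p-p0)/10,2), end=" ")
    if Rt is not None: print("turn deg",np.round(np.degrees((R0.inv()*R.from_matrix(Rt)).as_rotvec()),2),end="")
    print()
E
python3 - <<'E'
from go import *
P1=pos(580.5,-1,39+130); o=get_obs()
goto(P1,RK)
goto(pos(580.5,-1,39),RK,(P1,RK)); goto(pos(580.5,129,39+130),RK)
E
```

```text
target [522.3 190.6 205.7] shift cm [32.5  -0.04  5.74] turn deg [-0.53 31.94  1.84]
target [587.  214.3  95.4] shift cm [ 0. -0. 13.] turn deg [0. 0. 0.]
target [477.5 312.6 205.7] shift cm [ 32.93 -13.04   5.74] turn deg [-0.53 31.94  1.84]
```

Emit:
{"fn": "play_rows", "kwargs": {
  "plan": "8.78 5.2 0 0 0 0 0;8.78 5.2 0 0 0 0 0;8.78 5.2 0 0 0 0 0;8.78 5.2 0 0 0 0 0;8.78 5 0 0 0 0 0;8.78 4 0 0 -0.2 10.6 0.6;8.78 0 0 0 -0.2 10.7 0.6;8.78 0 0 0 -0.1 10.6 0.6;8.78 0 0 0 0 0 0;8.78 0 0 0 0 0 0"
}}

```text
t: 2.98
ee_pos: [499.9, 179.7, 263.7]
orientation: [-2.886, -0.516, -0.822]
ft_force: [0.7, 0.1, -0.1]
width: 87.7
```

```bash
python3 - <<'E'
from go import *
import pickle
goto(pos(580.5,-1,39+130),RK)
im=get_image("wrist"); pickle.dump(im,open("w1.pkl","wb")); save(im,"w1.png"); 
o=get_obs(); print(o["qpos"],o["qvel"].max())
W=cloud(im); hsv=cv2.cvtColor(im["pixels"],cv2.COLOR_RGB2HSV); H,Sa,V=[hsv[...,i].astype(int) for i in range(3)]
Q=W@B.T; Q[...,2]+=289.2
m=((H<18)|(H>175))&(Sa>110)&(V>80)&(Q[...,2]<90)&(Q[...,2]>40)
n,l,st,c=cv2.connectedComponentsWithStats(m.astype(np.uint8))
for i in range(1,n):
    if st[i,4]<60: continue
    q=Q[l==i]; print(np.round(c[i]),len(q)); print(np.round(np.nanpercentile(q,[1,10,50,90,99],axis=0),1))
    tp=q[abs(q[:,2]-68)<4]
    if len(tp)>20: print(" top face",np.round(np.nanpercentile(tp,[2,50,98],axis=0),1))
E
```

```text
target [522.3 190.6 205.7] shift cm [-0.95 -0.24  6.24] turn deg [-0.08  0.19  0.12]
[0.30868928 0.0386654  2.16150762 0.06403249 0.38605329 1.47288884] 0.006444688767366401
[167. 206.] 597
[[566.5 114.5  42.7]
 [569.2 114.9  50.6]
 [582.3 121.1  68.1]
 [590.8 136.7  69.6]
 [591.2 139.1  70.4]]
 top face [[566.6 114.8  64.6]
 [580.5 125.3  68.7]
 [590.9 139.   70.3]]
[276. 206.] 457
[[567.2 -13.4  45.4]
 [569.4 -12.1  56.3]
 [584.   -2.   68.8]
 [591.    9.1  69.9]
 [591.3  10.4  70.6]]
 top face [[567.3 -13.3  64.9]
 [581.   -2.   68.9]
 [591.1  10.4  70.5]]
```

View pics/w1.png

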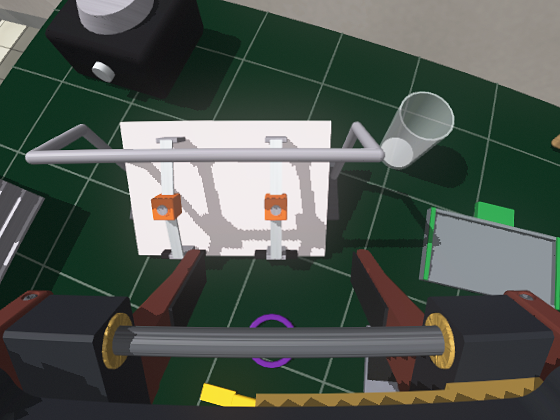

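The wrist view shows both hubs on the rack at (167,206) and (276,206), with the rail above them. They measure as the expected 26 mm blocks 130 mm apart. I'm taking the right one first.

Emit:
{"fn": "play_rows", "kwargs": {
  "plan": "7 -1.05 -0.21 4 0 0.2 0.1;7 0 0 4 0 0 0;7 0 0 4 0 0 0;7 0 0 3 0 0 0;7 0 0 2.5 0 0 0;7 0 0 1.6 0 0 0;7 0 0 0 0 0 0;7 0 0 0 0 0 0"
}}

```text
t: 4.03
ee_pos: [591.4, 213.7, 112.7]
orientation: [-2.895, -0.518, -0.779]
ft_force: [-0.6, -0.2, -0.1]
width: 69.9
```

```bash
python3 - <<'E'
from go import *
goto(pos(579.5,-1.3,40),RK)
im=get_image("wrist");save(im,"w2.png")
E
```

```text
target [585.8 213.6  95.8] shift cm [-1.32 -0.17  1.2 ] turn deg [-0.5   1.82  0.01]
```

View pics/w2.png

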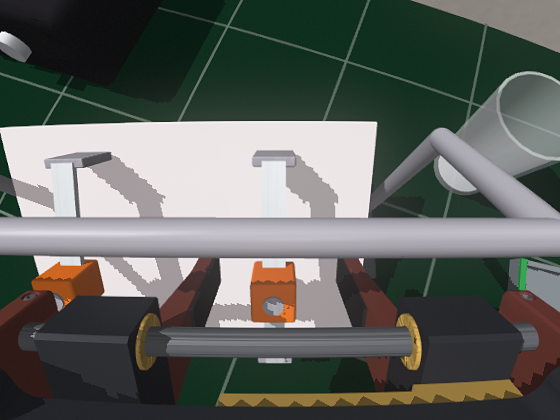

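```bash
python3 - <<'E'
from go import *
o=get_obs(); print(o["qpos"],o["qvel"],o["ee_pos"],o["t"])
E
```

```text
[0.31424778 0.45783695 2.05158096 0.25539837 0.10910576 1.28419363] [ 0.00049723 -0.00755236  0.0050563   0.00088992 -0.00291582 -0.0033724 ] [591.3749037  213.67654345 112.92628394] 4.075
```

```bash
cat >> go.py <<'E'
def RKt(d): return RK@R.from_rotvec([0,np.radians(d),0]).as_matrix()
def grasp(s,y,d,n=59.): # grasp point -> TCP
    return pos(s,y,n)+19*RKt(d)[:,2]
E
python3 - <<'E'
from go import *
Rt=RKt(-7); p=grasp(579.5,-1.3,-7)
goto(p,Rt); o=get_obs()
goto(p,Rt,(o["ee_pos"],Rt))
im=get_image("wrist"); print("eye tool", R.from_rotvec(o["orientation"]).inv().apply(np.array(im["eye"])-o["ee_pos"]))
E
```

```text
target [583.9 212.9  94.6] shift cm [-1.55 -0.17  1.21] turn deg [-0.5  -5.2   0.04]
target [583.9 212.9  94.6] shift cm [-1.44 -0.18  1.35] turn deg [0. 0. 0.]
eye tool [  83.08056338    0.61766321 -162.40620488]
```

Emit:
{"fn": "play_rows", "kwargs": {
  "plan": "7 -0.7 -0.09 0 -0.5 -5.2 0;7 -0.7 -0.09 0 0 0 0;7 0 0 0.7 0 0 0;7 0 0 0.65 0 0 0;7 0 0 0 0 0 0"
}}

```text
t: 4.75
ee_pos: [584.3, 212.9, 92.8]
orientation: [-2.95, -0.525, -0.652]
ft_force: [0.0, 0.5, 0.4]
width: 70.0
```

```bash
python3 - <<'E'
from go import *
goto(grasp(579.5,-1.3,-7),RKt(-7)); o=get_obs(); print(o["qpos"],o["ft_force"])
E
```

```text
target [583.9 212.9  94.6] shift cm [ 0.04 -0.01 -0.19] turn deg [0.   0.07 0.03]
[0.32460038 0.489717   2.01432291 0.05643093 0.20280956 1.49049223] [0.01665826 0.51594998 0.3617737 ]
```

Within 2 mm. I'll close, then lift square to the board.

Emit:
{"fn": "play_rows", "kwargs": {
  "plan": "7 0 0 -0.2 0 0 0;0 0 0 0 0 0 0;0 0 0 0 0 0 0;0 0 0 0 0 0 0;0 0 0 0 0 0 0;0 0 0 0 0 0 0;0 0 0 0 0 0 0"
}}

```text
t: 5.62
ee_pos: [583.9, 212.8, 95.5]
orientation: [-2.949, -0.525, -0.654]
ft_force: [0.3, 0.0, 0.6]
width: 25.9
```

```bash
python3 - <<'E'
from go import *
o=get_obs(); print(o["width"],o["ft_force"],o["moment"])
p0=np.array(o["ee_pos"]); Rt=RKt(-7)
goto(p0+45*en); goto(p0+45*en-110*np.array([np.cos(az),np.sin(az),0]),None,(p0+45*en,Rt))
E
```

```text
25.940928083419745 [0.26175956 0.01138121 0.55053163] [0.02919891 0.17593688 0.00365819]
target [561.5 204.6 133.7] shift cm [-0.55  0.   -4.47] 
target [458.2 166.7 133.7] shift cm [-9.97 -0.   -4.65]
```

Emit:
{"fn": "play_rows", "kwargs": {
  "plan": "0 -0.14 0 -1.1 0 0 0;0 -0.14 0 -1.1 0 0 0;0 -0.14 0 -1.1 0 0 0;0 -0.13 0 -1.2 0 0 0;0 -2.5 0 -1.16 0 0 0;0 -2.5 0 -1.16 0 0 0;0 -2.5 0 -1.16 0 0 0;0 -2.5 0 -1.16 0 0 0;0 0 0 -3 0 0 0;0 0 0 -3 0 0 0;0 0 0 -3 0 0 0;0 0 0 -2 0 0 0;0 0 0 0 0 0 0"
}}

```text
t: 7.25
ee_pos: [414.4, 150.5, 235.2]
orientation: [-2.948, -0.525, -0.659]
ft_force: [0.4, 0.2, -1.9]
width: 26.1
```

```bash
cat >> go.py <<'E'
def lev(a,d): return down(a)@R.from_rotvec([0,np.radians(d),0]).as_matrix()
EDGE=np.array([470.,-65.3,75.])
def tcp_on(org,a,d,h=20.): # stirrer origin (hub underside centre) -> TCP, grasp h above underside
    return np.array(org)+[0,0,h]+19*lev(a,d)[:,2]
E
python3 - <<'E'
from go import *
o=get_obs(); print(o["qpos"])
p=tcp_on(EDGE+[0,0,60],104.8,-7)
goto(p,lev(104.8,-7)); goto(p,None,(o["ee_pos"],lev(104.8,-7)))
E
```

```text
[ 0.30889511 -0.0456067   2.27950177  0.03953697  0.4683441   1.49612042]
target [470.6 -67.5 136.1] shift cm [-6.26 22.4   8.02] turn deg [ 13.57 -26.05 -84.48]
target [470.6 -67.5 136.1] shift cm [-21.14  -0.14  12.58]
```

Emit:
{"fn": "play_rows", "kwargs": {
  "plan": "0 0 0 0 1.51 -2.89 -9.39;0 0 0 0 1.51 -2.89 -9.39;0 0 0 0 1.51 -2.89 -9.39;0 0 0 0 1.51 -2.89 -9.39;0 0 0 0 1.51 -2.89 -9.39;0 0 0 0 1.51 -2.89 -9.39;0 0 0 0 1.51 -2.89 -9.39;0 0 0 0 1.51 -2.89 -9.39;0 0 0 0 1.49 -2.93 -9.36;0 -5 0 0 0 0 0;0 -5 0 0 0 0 0;0 -5 0 0 0 0 0;0 -4 0 2 0 0 0;0 -2.1 0 2 0 0 0;0 0 0 2 0 0 0;0 0 0 0 0 0 0"
}}

```text
t: 9.25
ee_pos: [468.1, -59.3, 197.5]
orientation: [1.86, 2.415, -0.122]
ft_force: [-0.0, -0.1, -1.1]
width: 26.1
```

```bash
cat >> go.py <<'E'
def stir(a0,name,zlo,zhi,cen,a,rad=120):
    """orange points in frame of stirrer with azimuth a about cen"""
    im=get_image(name); W=cloud(im)
    hsv=cv2.cvtColor(im["pixels"],cv2.COLOR_RGB2HSV); H,Sa,V=[hsv[...,i].astype(int) for i in range(3)]
    m=((H<18)|(H>175))&(Sa>110)&(V>80)&(np.hypot(W[...,0]-cen[0],W[...,1]-cen[1])<rad)&(W[...,2]>zlo)&(W[...,2]<zhi)
    n,l,st,c=cv2.connectedComponentsWithStats(m.astype(np.uint8))
    if n<2: print(name,"no orange"); return im
    i=1+np.argmax(st[1:,4]); q=W[l==i]; d=down(a)
    q=(q-cen)@d; print(name,np.round(c[i]),len(q)); print(np.round(np.nanpercentile(q,[2,10,50,90,98],axis=0),1)); return im
E
python3 - <<'E'
from go import *
o=get_obs(); print(o["qpos"])
p=tcp_on(EDGE,104.8,-7); goto(p,lev(104.8,-7)); q=np.array(o["ee_pos"])-p
for n in("scene","top","wrist"):
    im=stir(0,n,60,230,EDGE+q,104.8); save(im,n+"_3.png")
E
```

```text
[-0.07492961  0.2217848   2.00391239 -0.15040558  0.88899612 -0.23947284]
target [470.6 -67.5  76.1] shift cm [ 0.61  0.12 12.15] turn deg [-0.44 -0.08  0.  ]
scene [305. 176.] 53
[[  7.4 -21.2 -31.3]
 [  8.3 -17.6 -25.7]
 [ 10.4   3.8 -15.5]
 [ 11.9  18.5  -3.4]
 [ 12.6  20.    0.7]]
top no orange
wrist [281. 281.] 1110
[[-14.1 -10.8 -32.5]
 [-12.7  -9.7 -31.8]
 [  7.1   6.2 -29.4]
 [ 10.9  13.9 -10.8]
 [ 11.2  14.7  -5.2]]
```

View pics/scene_3.png

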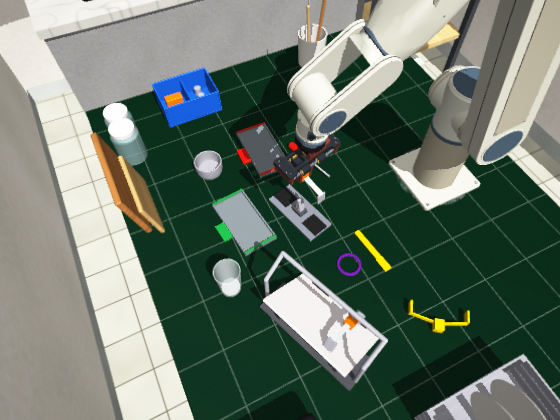

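Emit:
{"fn": "play_rows", "kwargs": {
  "plan": "0 0.65 0.1 2 -0.4 0 0;0 0 0 2.5 0 0 0;0 0 0 2.5 0 0 0;0 0 0 2 0 0 0;0 0 0 1.5 0 0 0;0 0 0 0.8 0 0 0;0 0 0 0 0 0 0"
}}

```text
t: 10.28
ee_pos: [472.6, -65.8, 86.7]
orientation: [1.854, 2.41, -0.11]
ft_force: [-0.3, -1.1, -0.9]
width: 25.6
```

```bash
python3 - <<'E'
from go import *
o=get_obs(); print(o["ft_force"])
p=tcp_on(EDGE,104.8,-7); goto(p,lev(104.8,-7)); q=np.array(o["ee_pos"])-p
im=stir(0,"wrist",60,230,EDGE+q,104.8); save(im,"w4.png")
E
```

```text
[-0.30175972 -1.0604155  -0.93280243]
target [470.6 -67.5  76.1] shift cm [ 0.01 -0.25  1.06] turn deg [0.2  0.01 0.03]
wrist [ 35. 350.] 4765
[[  -1.   -78.3 -101.8]
 [   7.9  -73.9  -99.8]
 [  28.4  -72.7  -92.3]
 [  40.3  -71.9  -83.2]
 [  41.3  -71.5  -79.8]]
```

View pics/w4.png

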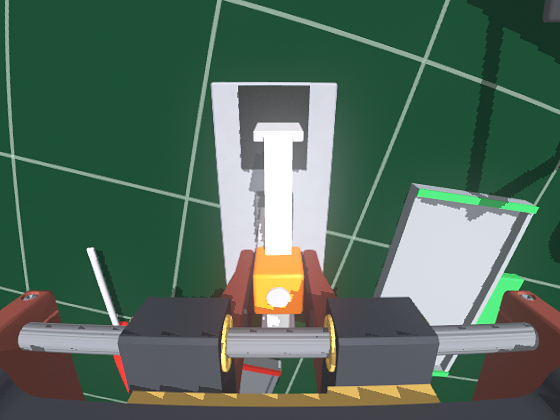

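The wrist view shows the strip running along the balance base, with its blade at (278,130) over the far pad. Alignment is good, so I'll lower it.

Emit:
{"fn": "play_rows", "kwargs": {
  "plan": "0 0 -0.2 0.4 0 0 0;0 0 0 0.4 0 0 0;0 0 0 0.1 0 0 0;0 0 0 0 0 0 0"
}}

```text
t: 10.82
ee_pos: [471.0, -67.5, 77.8]
orientation: [1.854, 2.41, -0.109]
ft_force: [0.5, 0.2, -1.5]
width: 25.6
```

Emit:
{"fn": "play_rows", "kwargs": {
  "plan": "0 0 0 0.1 0 0 0;0 0 0 0 0 0 0"
}}

```text
t: 11.08
ee_pos: [471.2, -67.5, 77.3]
orientation: [1.854, 2.409, -0.109]
ft_force: [-1.3, 0.3, 5.8]
width: 26.0
```

```bash
python3 - <<'E'
from go import *
o=get_obs(); print(o["ft_force"],o["moment"])
p=tcp_on(EDGE,104.8,-7); goto(p,lev(104.8,-7))
E
```

```text
[-1.31274893  0.33511014  5.78927875] [0.19879708 0.25968467 0.02412127]
target [470.6 -67.5  76.1] shift cm [ 0.03 -0.06  0.12] turn deg [0.23 0.03 0.02]
```

Emit:
{"fn": "play_rows", "kwargs": {
  "plan": "0 0 0 -0.05 0 0 0;5 0 0 0 0 0 0;5 0 0 0 0 0 0;5 0 0 0 0 0 0;5 0 0 0 0 0 0;5 0 0 0 0 0 0;5 0 0 0 0 0 0;5 0 0 0 0 0 0;5 0 0 0 0 0 0;5 0 0 0 0 0 0;5 0 0 0 0 0 0;5 0 0 0 0 0 0;5 0 0 0 0 0 0;5 0 0 0 0 0 0"
}}

```text
t: 12.82
ee_pos: [471.0, -67.5, 77.3]
orientation: [1.854, 2.41, -0.109]
ft_force: [-0.7, 0.4, -1.2]
width: 49.8
```

```bash
python3 - <<'E'
from go import *
im=get_image("wrist"); save(im,"w5.png")
W=cloud(im); d=down(104.8)
# strip (bright, grey, narrow) ahead of hub: heights by distance along stirrer
q=(W-EDGE)@d; h=W[...,2]-75
for x in range(-90,100,10):
    m=(abs(q[...,0]-x)<3)&(abs(q[...,1])<9)&(h>-60)&(h<60); 
    if m.sum()>5: print(x,m.sum(),np.round(np.nanpercentile(h[m],[10,50,90]),1))
E
```

```text
-20 135 [26.  27.  29.2]
-10 249 [30.4 31.5 32.6]
0 695 [25.5 30.3 33.4]
10 293 [ 9.2 15.7 16.6]
20 236 [16.9 17.7 18.4]
30 273 [18.5 19.1 19.9]
40 308 [19.9 20.7 21.6]
50 340 [21.4 22.3 23.1]
60 374 [23.1 23.9 24.7]
70 611 [23.  24.2 25.4]
80 628 [-2.6  4.1 10.2]
90 8 [-60.  -59.7 -59.1]
```

View pics/w5.png

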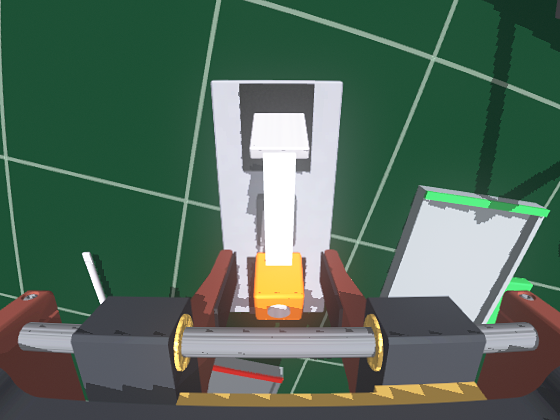

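The stirrer tipped: the far blade at (278,130) is raised, and the hub top slopes about 0.4 rad. It's faulty, so it goes to the red nest. I'll turn the gripper with the tilt and regrasp.

```bash
python3 - <<'E'
from go import *
d=down(104.8); o=get_obs()
G=EDGE+d[:,0]*-7.5+[0,0,20]
Rt=lev(104.8,14.2); p=G+19*Rt[:,2]
goto(p,Rt); 
goto(p+[0,0,90],None,(p,Rt))
NR=np.array([468.,-351.,5.]) ; a=89
Rn=lev(89,-7); pn=tcp_on(NR+[0,0,38+100],89,-7)
goto(pn,Rn,(p+[0,0,90],Rt)); goto(pn,None,(p+[0,0,90],Rn))
E
```

```text
target [470.7 -68.   76.6] shift cm [-0.04 -0.04  0.08] turn deg [ 0.2  21.22  0.07]
target [470.7 -68.  166.6] shift cm [ 2.21  0.   -8.73] 
target [ 468.  -353.3  144.1] shift cm [-27.22  -7.55  -4.57] turn deg [ -1.   -21.06  15.86]
target [ 468.  -353.3  144.1] shift cm [-28.04   0.22   5.7 ]
```

Emit:
{"fn": "play_rows", "kwargs": {
  "plan": "5 0 0 0 0.1 10.6 0;5 0 0 0 0.1 10.6 0;5 0 0 0.1 0 0 0;0 0 0 0 0 0 0;0 0 0 0 0 0 0;0 0 0 0 0 0 0;0 0 0 0 0 0 0;0 0 0 0 0 0 0;0 0 0 0 0 0 0;0 0.5 0 -2 0 0 0;0 0.5 0 -2 0 0 0;0 0.6 0 -2.4 0 0 0;0 0.6 0 -2.4 0 0 0;0 0 0 0 -0.2 -10.5 0;0 0 0 0 -0.2 -10.6 0;0 0 0 0 0 0 0"
}}

```text
t: 14.88
ee_pos: [467.9, -62.6, 165.9]
orientation: [1.834, 2.39, -0.149]
ft_force: [-0.2, 0.7, -0.7]
width: 25.9
```

```bash
python3 - <<'E'
from go import *
o=get_obs(); print(o["ft_force"])
p=np.array(o["ee_pos"])
NR=np.array([468.,-351.,5.])
pn=tcp_on(NR+[0,0,38+100],89,-7); goto(pn,lev(89,-7)); goto(pn,None,(p,lev(89,-7)))
im=get_image("wrist"); save(im,"w6.png"); im=get_image("scene"); save(im,"s6.png",(200,60,400,260),2)
E
```

```text
[-0.20840471  0.67884999 -0.66462615]
target [ 468.  -353.3  144.1] shift cm [-27.37  -7.51   6.62] turn deg [ 2.12  2.15 15.87]
target [ 468.  -353.3  144.1] shift cm [-28.58   0.52   5.7 ]
```

View pics/w6.png

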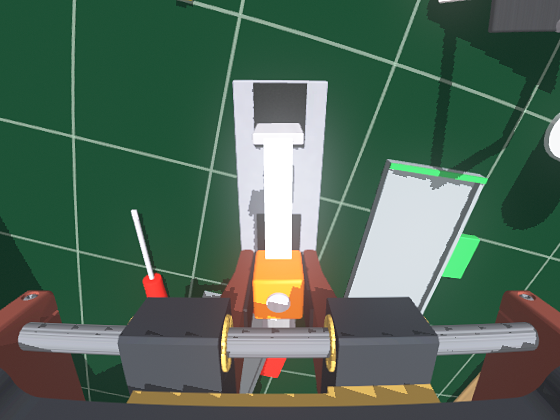

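Emit:
{"fn": "play_rows", "kwargs": {
  "plan": "0 0 0 0 1 1.1 8;0 0 0 0 1.1 1.1 7.9;0 -5 0 0 0 0 0;0 -6 0.1 0 0 0 0;0 -6 0.1 0 0 0 0;0 -6 0.1 0 0 0 0;0 -4 0.1 2 0 0 0;0 -1.6 0.1 2 0 0 0;0 0 0 1.5 0 0 0;0 0 0 0 0 0 0"
}}

```text
t: 16.23
ee_pos: [466.0, -354.8, 144.3]
orientation: [2.187, 2.136, -0.13]
ft_force: [0.2, -0.5, -1.7]
width: 26.1
```

```bash
python3 - <<'E'
from go import *
o=get_obs(); print(o["ft_force"],o["qpos"])
NR=np.array([468.,-351.,5.])
pn=tcp_on(NR+[0,0,38],89,-7); goto(pn,lev(89,-7))
im=get_image("wrist"); save(im,"w7.png")
W=cloud(im); q=(W-(np.array(o["ee_pos"])+[0,0,0]))@down(89)
for x in range(-90,100,10):
    m=(abs(q[...,0]-x)<3)&(abs(q[...,1])<6)&(q[...,2]<50)
    if m.sum()>5: print(x,m.sum(),np.round(-np.nanpercentile(q[...,2][m],[10,50,90]),1))
E
```

```text
[ 0.24549732 -0.49452611 -1.73429497] [-0.61912281  0.44338658  1.81991322 -0.13498794  0.81739959 -0.50609504]
target [ 468.  -353.3   44.1] shift cm [1.33 0.2  9.93] turn deg [-0.11 -0.24 -0.35]
-40 94 [5.7 4.8 4.2]
-10 167 [31.4 30.7 30.1]
0 236 [33.  32.3 31. ]
10 729 [31.  24.6 12.9]
20 226 [10.7 10.   9.1]
30 964 [107.2 105.    8. ]
40 1117 [94.7 92.2  6.4]
50 261 [5.7 4.8 3.9]
60 276 [3.9 3.  2.1]
70 288 [2.1 1.2 0.3]
80 229 [ -3.1 -15.1 -29.1]
```

View pics/w7.png

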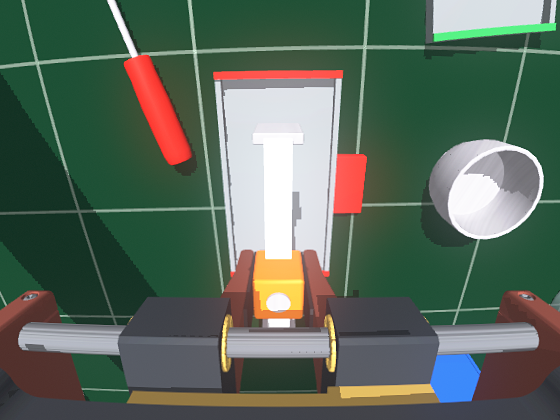

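The stirrer is level and centred over the red tray. Lowering.

Emit:
{"fn": "play_rows", "kwargs": {
  "plan": "0 1.3 0.2 2 -0.1 -0.2 -0.3;0 0 0 2.5 0 0 0;0 0 0 2.5 0 0 0;0 0 0 1.5 0 0 0;0 0 0 0.8 0 0 0;0 0 0 0.3 0 0 0;0 0 0 0 0 0 0"
}}

```text
t: 17.15
ee_pos: [470.0, -354.4, 49.6]
orientation: [2.174, 2.137, -0.133]
ft_force: [0.4, -0.5, -0.7]
width: 25.6
```

Emit:
{"fn": "play_rows", "kwargs": {
  "plan": "0 0 0 0.15 0 0 0;0 0 0 0 0 0 0"
}}

```text
t: 17.4
ee_pos: [469.8, -354.6, 48.0]
orientation: [2.175, 2.137, -0.133]
ft_force: [-0.6, -0.1, -1.1]
width: 25.9
```

```bash
python3 - <<'E'
from go import *
o=get_obs(); print(o["ft_force"],o["moment"])
NR=np.array([468.,-351.,5.])
goto(tcp_on(NR+[0,0,38],89,-7),lev(89,-7))
E
```

```text
[-0.6308062  -0.05152153 -1.13159809] [ 0.1259033  -0.11179813 -0.03193202]
target [ 468.  -353.3   44.1] shift cm [ 0.17 -0.19  0.37] turn deg [ 0.17  0.16 -0.  ]
```

Emit:
{"fn": "play_rows", "kwargs": {
  "plan": "0 0.1 0 0.15 0 0 0;0 0 0 0.1 0 0 0;0 0 0 0 0 0 0"
}}

```text
t: 17.77
ee_pos: [469.7, -353.7, 45.0]
orientation: [2.175, 2.138, -0.133]
ft_force: [0.8, -0.5, -2.3]
width: 26.1
```

Emit:
{"fn": "play_rows", "kwargs": {
  "plan": "0 0 0 0.1 0 0 0;0 0 0 0 0 0 0"
}}

```text
t: 18.02
ee_pos: [469.9, -354.0, 44.4]
orientation: [2.175, 2.137, -0.133]
ft_force: [0.4, 2.4, 3.0]
width: 26.1
```

Emit:
{"fn": "play_rows", "kwargs": {
  "plan": "5 0 0 0 0 0 0;5 0 0 0 0 0 0;5 0 0 0 0 0 0;5 0 0 0 0 0 0;5 0 0 -3 0 0 0;6 0 0 -5 0 0 0;7 0 0 -5 0 0 0;8.7 0 0 -5 0 0 0;8.7 0 0 0 0 0 0"
}}

```text
t: 19.15
ee_pos: [471.8, -332.6, 227.0]
orientation: [2.169, 2.132, -0.13]
ft_force: [-0.5, 0.8, 0.1]
width: 85.3
```

```bash
python3 - <<'E'
from go import *
o=get_obs(); p=np.array(o["ee_pos"])
NR=np.array([468.,-351.,43.])
im=stir(0,"wrist",30,100,NR,89); save(im,"w8.png")
Rt=RKt(-5); P=grasp(579.5,128,-5,59+110)
print(P); goto(P,Rt); goto(P,None,(p,Rt))
E
```

```text
wrist [286. 209.] 14
[[-15.6  10.3 -31.5]
 [-15.6  11.5 -31.1]
 [-12.4  15.4 -30.4]
 [ -6.4  15.5 -30.1]
 [ -5.1  15.5 -30.1]]
[485.16680093 314.37121866 188.22370851]
target [485.2 314.4 188.2] shift cm [64.59  0.35 -4.57] turn deg [-11.66  29.78  68.82]
target [485.2 314.4 188.2] shift cm [ 19.21 -60.27  14.15]
```

View pics/w8.png

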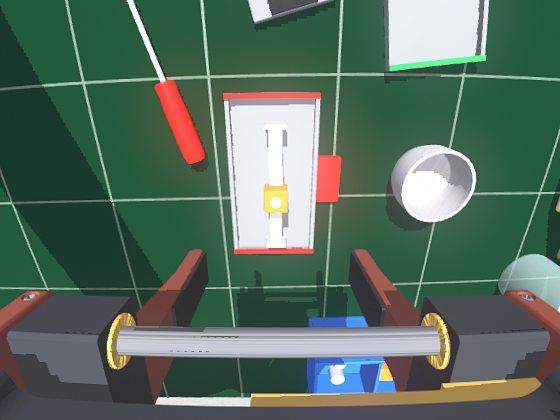

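```bash
python3 - <<'E'
from go import *
for n in("wrist","scene"):
    im=get_image(n); W=cloud(im); NR=np.array([468.,-351.,0]); q=(W-NR)@down(89); q[...,2]*=-1
    m=(abs(q[...,0])<95)&(abs(q[...,1])<45)
    for lo,hi,k in((64,80,"hub top"),(22,60,"strip")):
        s=m&(q[...,2]>lo)&(q[...,2]<hi); print(n,k,s.sum(),np.round(np.percentile(q[s],[2,50,98],axis=0),1).tolist() if s.sum()>5 else "")
    hsv=cv2.cvtColor(im["pixels"],cv2.COLOR_RGB2HSV); H,Sa=hsv[...,0].astype(int),hsv[...,1]
    s=((H<4)|(H>176))&(Sa>150)&(abs(abs(q[...,0])-103)<15)&(abs(q[...,1])<60)
    for g in(-1,1):
        t=s&(np.sign(q[...,0])==g); print(" strip end",g,t.sum(),np.round(np.median(q[t],0),1) if t.sum() else "")
E
```

```text
wrist hub top 590 [[-15.5, -9.3, 64.9], [-1.0, 3.2, 73.9], [9.4, 15.7, 76.3]]
wrist strip 1394 [[-77.4, -8.1, 28.7], [23.2, 2.7, 46.7], [74.7, 14.1, 55.6]]
 strip end -1 350 [-100.9   -2.2   16.6]
 strip end 1 470 [103.7   0.6  16.7]
scene hub top 58 [[-13.3, -9.4, 64.5], [1.4, 5.0, 72.1], [13.0, 15.8, 76.8]]
scene strip 178 [[-76.1, -8.6, 23.4], [26.2, 4.0, 43.9], [77.5, 15.4, 56.7]]
 strip end -1 41 [-98.5  14.5  14.4]
 strip end 1 59 [105.1   0.8  14.1]
```

Emit:
{"fn": "play_rows", "kwargs": {
  "plan": "8.7 4 0 -1 0 0 0;8.7 6 0 -0.7 0 0 0;8.7 6 0 -0.7 0 0 0;8.7 6 0 -0.7 0 0 0;8.7 6 0 -0.7 0 0 0;8.7 6 0 -0.7 0 0 0;8.7 6 0 -0.7 0 0 0;8.7 6 0 -0.7 0 0 0;8.7 5 0 -0.6 0 0 0;8.7 2 0 -0.3 -1.46 3.72 8.6;8.7 0 0 0 -1.46 3.72 8.6;8.7 0 0 0 -1.46 3.72 8.6;8.7 0 0 0 -1.46 3.72 8.6;8.7 0 0 0 -1.46 3.72 8.6;8.7 0 0 0 -1.46 3.72 8.6;8.7 0 0 0 -1.46 3.72 8.6;8.7 0 0 0 -1.46 3.72 8.6;8.7 0 0 0 0 0 0"
}}

```text
t: 21.55
ee_pos: [476.7, 202.0, 221.9]
orientation: [-2.934, -0.523, -0.692]
ft_force: [-0.6, 0.3, 0.1]
width: 87.2
```

```bash
python3 - <<'E'
from go import *
o=get_obs(); print(o["qpos"])
goto(grasp(579.5,128,-5,59+110),RKt(-5))
E
```

```text
[ 0.38544241  0.10735911  2.16871338 -0.03247072  0.40229548  1.6300302 ]
target [485.2 314.4 188.2] shift cm [  2.67 -10.24   5.13] turn deg [-0.14  0.44  0.05]
```

Emit:
{"fn": "play_rows", "kwargs": {
  "plan": "8.7 0 -5 0 0 0 0;8.7 0 -5.2 0 0 0.4 0;8.7 2.6 0 2.5 0 0 0;8.7 0 0 2.6 0 0 0;8.7 0 0 0 0 0 0"
}}

```text
t: 22.18
ee_pos: [486.9, 314.1, 188.6]
orientation: [-2.931, -0.525, -0.702]
ft_force: [-0.4, 0.2, -0.5]
width: 87.2
```

```bash
python3 - <<'E'
from go import *
im=get_image("wrist"); W=cloud(im); Q=W@B.T; Q[...,2]+=289.2; save(im,"w9.png")
m=(abs(Q[...,0]-580)<25)&(abs(Q[...,1]-128)<35)&(abs(Q[...,2]-69)<4)
print(m.sum(),np.round(np.percentile(Q[m],[1,5,50,95,99],axis=0),1))
goto(grasp(579.5,127.3,-5),RKt(-5))
E
```

```text
882 [[565.9 114.4  66.3]
 [567.2 115.9  67.3]
 [579.8 127.1  69.1]
 [590.7 138.9  71. ]
 [591.2 139.9  71.6]]
target [540.1 333.8  94.9] shift cm [ 7.600e-01 -1.000e-02  1.102e+01] turn deg [-0.06 -0.03  0.07]
```

Emit:
{"fn": "play_rows", "kwargs": {
  "plan": "7 0.7 0 2 0 0 0;7 0 0 3 0 0 0;7 0 0 2.5 0 0 0;7 0 0 2 0 0 0;7 0 0 1 0 0 0;7 0 0 0.4 0 0 0;7 0 0 0 0 0 0;7 0 0 0 0 0 0"
}}

```text
t: 23.22
ee_pos: [539.9, 334.3, 98.1]
orientation: [-2.927, -0.519, -0.71]
ft_force: [0.7, -0.6, -0.0]
width: 70.4
```

```bash
python3 - <<'E'
from go import *
o=get_obs(); print(o["qpos"],o["ft_force"])
goto(grasp(579,127.3,-5),RKt(-5))
E
```

```text
[ 0.58640666  0.49535973  2.00322535 -0.53622377  0.20544517  2.30818518] [ 6.86241913e-01 -5.95622281e-01 -3.03423518e-04]
target [539.7 333.6  94.7] shift cm [-0.19  0.05  0.29] turn deg [-0.14 -0.3  -0.06]
```

Emit:
{"fn": "play_rows", "kwargs": {
  "plan": "7 -0.2 0 0.3 0 0 0;0 0 0 0 0 0 0;0 0 0 0 0 0 0;0 0 0 0 0 0 0;0 0 0 0 0 0 0;0 0 0 0 0 0 0;0 0 0 0 0 0 0;0 -0.1 0 -1.1 0 0 0;0 -0.1 0 -1.1 0 0 0;0 -0.1 0 -1.1 0 0 0;0 -0.1 0 -1.2 0 0 0;0 -2.45 0 -1.25 0 0 0;0 -2.45 0 -1.25 0 0 0;0 -2.45 0 -1.25 0 0 0;0 -2.45 0 -1.25 0 0 0;0 0 0 -3 0 0 0;0 0 0 -3 0 0 0;0 0 0 -3 0 0 0;0 0 0 -2 0 0 0;0 0 0 0 0 0 0"
}}

```text
t: 25.72
ee_pos: [369.0, 269.2, 234.8]
orientation: [-2.924, -0.522, -0.702]
ft_force: [0.6, -0.3, -1.6]
width: 25.7
```

```bash
python3 - <<'E'
from go import *
o=get_obs(); p0=np.array(o["ee_pos"]); print(o["qpos"],o["width"])
p=tcp_on(EDGE+[0,0,60],104.8,-5)
goto(p,lev(104.8,-5)); goto(p,None,(p0,lev(104.8,-5)))
E
```

```text
[ 0.70607343 -0.01084625  2.26100422 -0.34143654  0.46545097  2.19663079] 25.66105566386037
target [470.4 -66.9 136.1] shift cm [-6.31 35.11  7.57] turn deg [ 16.   -26.29 -83.91]
target [470.4 -66.9 136.1] shift cm [-34.09   1.22  12.89]
```

Emit:
{"fn": "play_rows", "kwargs": {
  "plan": "0 0 0 0 1.78 -2.92 -9.32;0 0 0 0 1.78 -2.92 -9.32;0 0 0 0 1.78 -2.92 -9.32;0 0 0 0 1.78 -2.92 -9.32;0 0 0 0 1.78 -2.92 -9.32;0 0 0 0 1.78 -2.92 -9.32;0 0 0 0 1.78 -2.92 -9.32;0 0 0 0 1.78 -2.92 -9.32;0 0 0 0 1.78 -2.92 -9.32;0 -5 0.2 0 0 0 0;0 -6 0.2 0 0 0 0;0 -6 0.2 0 0 0 0;0 -6 0.2 0 0 0 0;0 -6 0.2 0 0 0 0;0 -5 0.2 2 0 0 0;0 0 0 2.5 0 0 0;0 0 0 2.5 0 0 0;0 0 0 0 0 0 0"
}}

```text
t: 27.98
ee_pos: [455.4, -65.1, 188.0]
orientation: [1.924, 2.404, -0.074]
ft_force: [-1.0, -0.4, -1.3]
width: 25.8
```

```bash
cat > chk.py <<'E'
from go import *
def chk(org,a,d,h=20):
    o=get_obs(); p=tcp_on(org,a,d,h); goto(p,lev(a,d)); print(o["ft_force"],o["width"])
    q=np.array(o["ee_pos"])-p; im=get_image("wrist"); W=cloud(im); f=(W-(org+q))@down(a); f[...,2]*=-1
    m=(abs(f[...,1])<9)&(f[...,2]<50)&(f[...,2]>-15)
    for x in range(-90,100,20):
        s=m&(abs(f[...,0]-x)<4)
        if s.sum()>9: print(x,np.round(np.median(f[s],0),1))
    s=m&(abs(f[...,0])<25)&(f[...,2]>26)&(f[...,2]<37); print("hub",np.round(np.percentile(f[s],[1,50,99],axis=0),1).tolist())
    return im
E
python3 - <<'E'
from chk import *
chk(EDGE,104.8,-5)
E
```

```text
target [470.4 -66.9  76.1] shift cm [ 0.37  1.42 11.2 ] turn deg [-0.12 -0.52 -2.12]
[-1.03173158 -0.44572083 -1.32862483] 25.783250847163973
-50 [-46.4   1.1   4.7]
-10 [-10.1   0.1  31.2]
10 [11.6 -0.1 25.1]
30 [30.   1.9  7.7]
50 [50.1  2.3  3.8]
70 [70.5  1.7 -0.3]
hub [[-13.8, -8.8, 26.5], [2.1, -0.0, 31.2], [12.2, 8.8, 33.5]]
```

Emit:
{"fn": "play_rows", "kwargs": {
  "plan": "0 0.37 0.7 2 -0.1 -0.5 -2.1;0 0 0.7 2.5 0 0 0;0 0 0 2.5 0 0 0;0 0 0 2 0 0 0;0 0 0 1 0 0 0;0 0 0 0.5 0 0 0;0 0 0 0 0 0 0"
}}

```text
t: 28.9
ee_pos: [473.0, -66.6, 85.9]
orientation: [1.871, 2.43, -0.077]
ft_force: [-0.0, 0.4, -2.3]
width: 26.2
```

```bash
python3 - <<'E'
from chk import *
chk(EDGE,104.8,-5)
E
```

```text
target [470.4 -66.9  76.1] shift cm [ 0.13 -0.26  0.98] turn deg [0.29 0.1  0.  ]
[-0.04191299  0.40786753 -2.25903884] 26.20794101679931
-50 [-46.3   0.4   5.2]
-10 [-9.9  0.3 31.2]
10 [11.8 -0.2 25.2]
30 [30.   0.9  7.3]
50 [50.1  0.4  3.2]
70 [70.7 -0.1 -1.2]
hub [[-13.5, -8.7, 26.6], [2.1, 0.3, 31.2], [12.5, 8.8, 33.5]]
```

Emit:
{"fn": "play_rows", "kwargs": {
  "plan": "0 0.13 -0.25 0.4 0.2 0.4 0;0 0 0 0.3 0 0 0;0 0 0 0.1 0 0 0;0 0 0 0 0 0 0"
}}

```text
t: 29.45
ee_pos: [470.0, -66.7, 77.4]
orientation: [1.876, 2.437, -0.076]
ft_force: [0.0, 0.3, -1.4]
width: 25.5
```

Emit:
{"fn": "play_rows", "kwargs": {
  "plan": "0 0 0 0.1 0 0 0;0 0 0 0 0 0 0"
}}

```text
t: 29.7
ee_pos: [470.0, -66.8, 76.4]
orientation: [1.876, 2.437, -0.076]
ft_force: [0.1, -0.1, -0.5]
width: 25.7
```

Emit:
{"fn": "play_rows", "kwargs": {
  "plan": "0 0 0 0.06 0 0 0;0 0 0 0 0 0 0"
}}

```text
t: 29.95
ee_pos: [470.1, -66.8, 75.8]
orientation: [1.876, 2.437, -0.075]
ft_force: [-0.4, 0.6, -1.2]
width: 25.9
```

Emit:
{"fn": "play_rows", "kwargs": {
  "plan": "0 0 0 0.06 0 0 0;0 0 0 0 0 0 0"
}}

```text
t: 30.2
ee_pos: [470.1, -66.8, 75.6]
orientation: [1.876, 2.436, -0.075]
ft_force: [-2.0, 2.1, 5.4]
width: 26.0
```

Emit:
{"fn": "play_rows", "kwargs": {
  "plan": "0 0 0 0.05 0 0 0;0 0 0 0 0 0 0"
}}

```text
t: 30.45
ee_pos: [470.1, -66.9, 75.6]
orientation: [1.876, 2.436, -0.075]
ft_force: [-3.8, 2.0, 12.4]
width: 26.1
```

Emit:
{"fn": "play_rows", "kwargs": {
  "plan": "0 0 0 -0.08 0 0 0;0 0 0 0 0 0 0;5 0 0 0 0 0 0;5 0 0 0 0 0 0;5 0 0 0 0 0 0;5 0 0 0 0 0 0;5 0 0 0 0 0 0;5 0 0 0 0 0 0;5 0 0 0 0 0 0;5 0 0 0 0 0 0;5 0 0 0 0 0 0;5 0 0 0 0 0 0;5 0 0 0 0 0 0;5 0 0 0 0 0 0;5 0 0 0 0 0 0"
}}

```text
t: 32.33
ee_pos: [470.1, -66.9, 75.5]
orientation: [1.876, 2.437, -0.075]
ft_force: [0.2, -0.3, 0.1]
width: 49.8
```

```bash
python3 - <<'E'
from chk import *
im=chk(EDGE,104.8,-5); save(im,"w10.png")
E
```

```text
target [470.4 -66.9  76.1] shift cm [-0.02  0.03 -0.05] turn deg [ 0.06 -0.32 -0.  ]
[ 0.22975099 -0.32537524  0.13843392] 49.760425911002976
-50 [-46.4   3.    4.8]
-10 [-10.   -0.1  31.4]
10 [11.7 -0.1 25.1]
30 [30.   0.4  7.7]
50 [50.1  0.9  3.7]
70 [70.5  0.4 -0.5]
hub [[-13.4, -8.7, 26.5], [2.2, -0.1, 31.4], [12.2, 8.8, 33.7]]
```

View pics/w10.png

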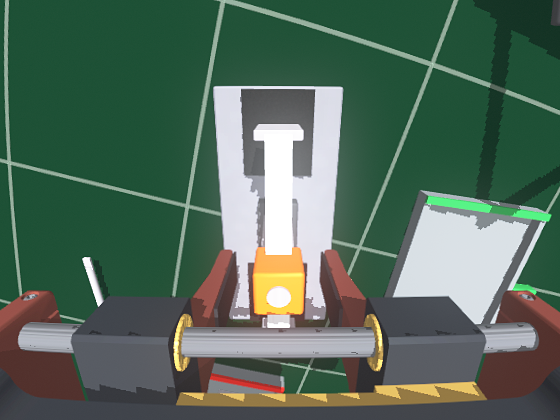

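It has stayed level for about 1.6 s (both strips at equal heights), so it's sound and goes to the green nest.

Emit:
{"fn": "play_rows", "kwargs": {
  "plan": "0 0 0 0 0 0 0;0 0 0 0 0 0 0;0 0 0 0 0 0 0;0 0 0 0 0 0 0;0 0 0 0 0 0 0;0 0 0 0 0 0 0;0 0 0 -2 0 0 0;0 0 0 -2.5 0 0 0;0 0 0 -2.5 0 0 0;0 0 0 -2.5 0 0 0;0 0 0 -1.5 0 0 0;0 0 0 0 0 0 0"
}}

```text
t: 33.88
ee_pos: [468.2, -58.2, 185.8]
orientation: [1.875, 2.435, -0.074]
ft_force: [0.0, -0.2, -0.4]
width: 25.6
```

```bash
python3 - <<'E'
from go import *
o=get_obs(); p0=np.array(o["ee_pos"]); print(o["width"],p0)
NG=np.array([642.5,-112.5,43.]); p=tcp_on(NG+[0,0,100],96.8,-5)
goto(p,lev(96.8,-5)); goto(p,None,(p0,lev(96.8,-5)))
E
```

```text
25.615079909171527 [468.15076508 -58.19465769 185.83963551]
target [ 642.7 -114.1  144.1] shift cm [-9.49 15.43  5.02] turn deg [ 0.83 -0.29  7.97]
target [ 642.7 -114.1  144.1] shift cm [-7.23 16.67  4.83]
```

Emit:
{"fn": "play_rows", "kwargs": {
  "plan": "0 0 0 0 0.8 -0.3 8;0 -1.8 4.2 0 0 0 0;0 -1.8 4.2 0 0 0 0;0 -1.8 4.2 0 0 0 0;0 -1.8 4.1 0 0 0 0;0 0 0 2.5 0 0 0;0 0 0 2.3 0 0 0;0 0 0 0 0 0 0"
}}

```text
t: 34.88
ee_pos: [640.2, -113.8, 139.8]
orientation: [2.046, 2.304, -0.096]
ft_force: [0.1, 0.1, -1.7]
width: 25.8
```

```bash
python3 - <<'E'
from chk import *
NG=np.array([642.5,-112.5,43.])
im=chk(NG,96.8,-5); W=cloud(im); q=(W-NG)@down(96.8); hsv=cv2.cvtColor(im["pixels"],cv2.COLOR_RGB2HSV)
s=(hsv[...,0]>52)&(hsv[...,0]<72)&(hsv[...,1]>150)&(abs(abs(q[...,0])-103)<15)&(abs(q[...,1])<75)
print("green end",s.sum(),np.round(np.percentile(q[s],[2,50,98],axis=0),1).tolist())
save(im,"w11.png")
E
```

```text
target [ 642.7 -114.1   44.1] shift cm [0.75 0.32 9.55] turn deg [-0.42 -0.11 -0.01]
[ 0.09713442  0.13360587 -1.72337232] 25.779922063474277
-10 [-9.9 -0.3 31.3]
10 [11.7 -0.2 25.3]
30 [30.1  0.6  7.6]
50 [50.1  0.8  3.5]
70 [70.5  0.1 -0.9]
hub [[-13.4, -8.8, 26.5], [2.2, -0.2, 31.3], [12.3, 8.8, 33.7]]
green end 821 [[100.1, -54.4, 25.0], [102.7, -11.4, 26.5], [106.6, 53.8, 42.6]]
```

View pics/w11.png

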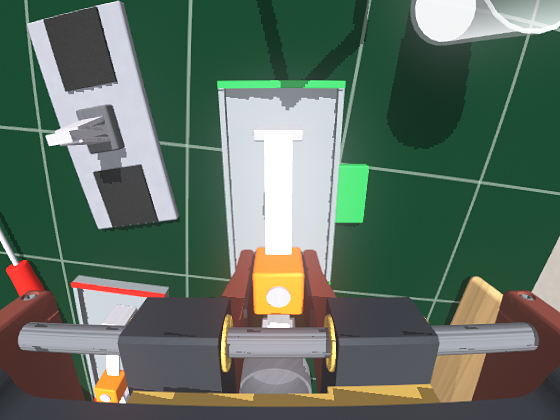

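Emit:
{"fn": "play_rows", "kwargs": {
  "plan": "0 0.75 0.3 2.5 -0.4 -0.1 0;0 0 0 2.5 0 0 0;0 0 0 2 0 0 0;0 0 0 1.3 0 0 0;0 0 0 0.6 0 0 0;0 0 0 0.3 0 0 0;0 0 0 0 0 0 0"
}}

```text
t: 35.8
ee_pos: [646.1, -114.2, 51.5]
orientation: [2.038, 2.295, -0.083]
ft_force: [0.0, -0.7, 0.1]
width: 25.7
```

Emit:
{"fn": "play_rows", "kwargs": {
  "plan": "0 0 0 0.1 0 0 0;0 0 0 0 0 0 0"
}}

```text
t: 36.05
ee_pos: [646.0, -114.3, 50.5]
orientation: [2.038, 2.295, -0.083]
ft_force: [-0.0, 0.3, -1.7]
width: 25.7
```

Emit:
{"fn": "play_rows", "kwargs": {
  "plan": "0 0 0 0.2 0 0 0;0 0 0 0.2 0 0 0;0 0 0 0.1 0 0 0;0 0 0 0.05 0 0 0;0 0 0 0 0 0 0"
}}

```text
t: 36.67
ee_pos: [645.9, -114.7, 44.6]
orientation: [2.039, 2.296, -0.084]
ft_force: [-1.0, -0.7, -1.1]
width: 25.6
```

Emit:
{"fn": "play_rows", "kwargs": {
  "plan": "0 0 0 0.08 0 0 0;0 0 0 0 0 0 0"
}}

```text
t: 36.92
ee_pos: [646.1, -114.8, 44.1]
orientation: [2.039, 2.295, -0.084]
ft_force: [-0.3, -0.6, 0.6]
width: 25.8
```

Emit:
{"fn": "play_rows", "kwargs": {
  "plan": "0 0 0 0.05 0 0 0;0 0 0 0 0 0 0"
}}

```text
t: 37.17
ee_pos: [646.2, -114.9, 43.8]
orientation: [2.038, 2.295, -0.084]
ft_force: [-1.3, -0.8, 5.6]
width: 26.1
```

Contact made. Releasing and rising.

Emit:
{"fn": "play_rows", "kwargs": {
  "plan": "5 0 0 0 0 0 0;5 0 0 0 0 0 0;5 0 0 0 0 0 0;5 0 0 0 0 0 0;5 0 0 -3 0 0 0;5 0 0 -5 0 0 0;6 0 0 -5 0 0 0;7 0 0 -5 0 0 0;7 0 0 0 0 0 0;7 0 0 0 0 0 0"
}}

```text
t: 38.42
ee_pos: [642.5, -99.0, 222.1]
orientation: [2.039, 2.296, -0.084]
ft_force: [-0.3, 0.1, -0.3]
width: 70.3
```

```bash
python3 - <<'E'
from go import *
for nm,N,a in(("red",[468.,-351.,0],89),("green",[642.5,-112.5,0],96.8)):
  for n in("wrist","scene"):
    im=get_image(n); W=cloud(im); q=(W-np.array(N))@down(a); q[...,2]*=-1
    m=(abs(q[...,0])<95)&(abs(q[...,1])<45)
    s=m&(q[...,2]>68)&(q[...,2]<80)
    if s.sum()>5: print(nm,n,"hub top",np.round(np.percentile(q[s],[2,50,98],axis=0),1).tolist())
    for x in(-55,-35,35,55):
        s=m&(abs(q[...,0]-x)<5)&(q[...,2]>25)&(q[...,2]<60)
        if s.sum()>4: print("  strip",x,np.round(np.median(q[s],0),1))
save(im,"s12.png",(150,60,400,260),3); print(get_obs()["ft_force"])
E
```

```text
red scene hub top [[-13.6, -8.8, 69.9], [-8.4, -4.5, 73.1], [12.4, 14.2, 77.1]]
green wrist hub top [[-14.5, -7.7, 68.9], [-1.1, 5.1, 74.1], [9.8, 16.9, 76.5]]
  strip -55 [-55.    4.5  46.4]
  strip -35 [-34.8   5.5  50.5]
  strip 35 [34.8  4.2 49. ]
  strip 55 [54.9  3.1 44.8]
green scene hub top [[-14.2, -7.8, 68.5], [-0.3, 5.2, 72.4], [11.5, 16.9, 77.9]]
  strip -55 [-55.8   3.3  43.9]
  strip -35 [-34.3   3.7  50. ]
  strip 35 [35.5  3.7 48. ]
  strip 55 [55.1  5.  44.7]
[-0.24206419 -0.07887624  0.02380079]
```

Both stirrers stand level and centred in their trays, and the gripper is clear. Handing in.

```bash
python3 -c "
from workcell import *
print(close_job())"
```

```text
the job is handed in; nothing more can be done
None
```

Both stirrers have been tested on the knife edge and put away, and the job was handed in at about 38.5 s of the 72 s allowed.

- **First stirrer (right-hand place on the rack):** it tipped by about 0.37 rad, so it is faulty. It stands in the red-tagged nest.
- **Second stirrer (left-hand place):** it stayed level for about 1.6 s after release, so it is sound. It stands in the green-tagged nest.

**Last checks:**
- **Placing:** depth readings put both hubs within about 5 mm of their tray centres, with hub tops 73–74 mm above the table, where 73 mm is right.
- **Level:** the green-nest stirrer is level within about 0.02 rad. The red one measured level just before it was lowered, and its position in the tray was checked after release. I had no strip readings for its level afterwards.
- **Clear of everything:** the gripper was clear, with no force on it. The arm stayed well clear of the bystander items, but I did not measure them at the end.

**What did not go to plan:**
- On the first rack grasp a wrist joint reached its limit at the full 32 degree lean, so I gripped both stirrers with a lean 5–7 degrees smaller.
- The last scene picture could not be viewed because the 12-picture limit was used up, so the final check rests on the depth numbers alone.

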